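Drying the rinsed spice canisters

TASK

Put the two rinsed canisters away to dry: take the orange and the yellow canister from their sloping wire stands and set each one upside down over the drying peg of its own colour, fully down so that its rim rests flat on the peg's foot. Lower them on rather than dropping them, and leave the green canister, the spice jar, the bowl and the spoon where they are.

Things in the scene. Friction and masses are not known exactly. Their poses are not given: they have to be found in the camera images.
- orange_canister: loose empty orange plastic canister, 130 long, 120 g: body 62 diameter for 98 from the closed base, then a shoulder and a white neck 50 across with an open mouth 42 inside; walls 4, base 5. Origin: centre of the outside of the base; z axis along it towards the mouth. It starts lying in a wire stand, mouth low, z axis 35 degrees below level
- orange_canister_rim (a point): centre of the orange canister's mouth, in the plane of the rim
- yellow_canister: loose empty yellow plastic canister, 130 long, 120 g: body 62 diameter for 98 from the closed base, then a shoulder and a white neck 50 across with an open mouth 42 inside; walls 4, base 5. Origin: centre of the outside of the base; z axis along it towards the mouth. It starts lying in a wire stand, mouth low, z axis 35 degrees below level
- yellow_canister_rim (a point): centre of the yellow canister's mouth, in the plane of the rim
- orange_stand: fixed wire stand under the orange canister: base plate 150 (x) by 60 (y), two rods sloping 35 degrees, 30 below the canister's axis and within 22 of its middle, a 44 wide stop plate before the mouth's lower half. Origin on the counter under the plate's centre. The mouth points to its -x: mouth centre at x -50, z 42; base centre at x 56, z 117
- yellow_stand: fixed wire stand under the yellow canister: base plate 150 (x) by 60 (y), two rods sloping 35 degrees, 30 below the canister's axis and within 22 of its middle, a 44 wide stop plate before the mouth's lower half. Origin on the counter under the plate's centre. The mouth points to its -x: mouth centre at x -50, z 42; base centre at x 56, z 117
- orange_peg: fixed upright orange drying peg: round foot 84 diameter, 8 high, with a post 24 diameter on it, tapered at the tip, whose top is 98 above the origin. Origin at the centre of the foot's underside, which stands on the drip tray 12 above the counter; z up. The pegs stand 130 apart in a row in any order
- yellow_peg: fixed upright yellow drying peg: round foot 84 diameter, 8 high, with a post 24 diameter on it, tapered at the tip, whose top is 98 above the origin. Origin at the centre of the foot's underside, which stands on the drip tray 12 above the counter; z up. The pegs stand 130 apart in a row in any order
- green_peg: fixed upright green drying peg: round foot 84 diameter, 8 high, with a post 24 diameter on it, tapered at the tip, whose top is 98 above the origin. Origin at the centre of the foot's underside, which stands on the drip tray 12 above the counter; z up. The pegs stand 130 apart in a row in any order
- drip_tray: fixed grey drip tray under the pegs, 140 (x) by 380 (y) by 12 high, origin under its centre; the pegs stand along its y axis at -130, 0 and +130
- green_canister: bystander: a green canister like the others, already upside down on the green peg, its top 150 above the counter; origin at the centre of its closed base (now on top), z axis pointing down
- spice_jar: bystander: filled amber jar with an orange lid, 84 diameter, 165 high, loose, origin under its centre
- steel_bowl: bystander: loose steel bowl 110 across, 45 high, origin under its centre
- scoop: bystander: loose wooden spoon about 200 long lying on the counter along its x axis, under 40 high

How it is judged (in metres and radians):
At the end, for the whole second after the job is handed in: The orange canister is upside down on the orange peg and the yellow one on the yellow peg: mouth centre within 15 mm of the peg's axis, rim down on the foot (less than 14 mm above the peg's origin, the foot being 8 mm high), axis within 8 degrees of vertical, both at rest (horizontal distance between orange_canister_rim and orange_peg below 0.015 m and z of orange_canister_rim in the frame of orange_peg below 0.014 m and angle between each of orange_canister, yellow_canister's own z axis and vertical above 3 rad and linear speed of each of orange_canister, yellow_canister below 0.02 m/s and horizontal distance between yellow_canister_rim and yellow_peg below 0.015 m and z of yellow_canister_rim in the frame of yellow_peg below 0.014 m); the robot touches nothing.
It fails at once if a bystander is moved: green canister by more than 10 mm, spice jar or bowl by more than 15 mm, spoon by more than 20 mm (distance of any of spice_jar, steel_bowl from where it was at the start of the episode above 0.015 m or distance of scoop from where it was at the start of the episode above 0.02 m or distance of green_canister from where it was at the start of the episode above 0.01 m).
It fails at once if the orange canister is dropped or thrown (faster than 0.5 m/s with no finger touching it) (linear speed of orange_canister above 0.5 m/s and contact force between the fingers and orange_canister below 0.05 N).
It fails at once if the yellow canister is dropped or thrown (faster than 0.5 m/s with no finger touching it) (linear speed of yellow_canister above 0.5 m/s and contact force between the fingers and yellow_canister below 0.05 N).
It also fails if it takes over 72 s, if anything falls off the work surface, if the arm or the gripper's body presses on something with over 40 N, if the wrist force passes 120 N, or if a joint passes its speed limit or range.

ROBOT

A 6-joint arm with a two-finger parallel gripper is mounted at the origin on the work surface. World frame = base frame: x ahead of the robot, y to its left, z up, the work surface at z = 0. Lengths are in m, angles in degrees, forces in N, time in s.
With the tool pointing down it reaches from about 0.25 to 0.725 m from the base axis. Payload 9.7 kg.
Tool frame: the origin (TCP) lies between the finger pads; the fingertips stand bot.tcp_to_tips ahead of it and the grasp point (between the pads) lies 2 mm behind it (bot.tcp_to_tips is the distance from the TCP to the fingertips, in m); z points along the fingers, y is the line along which they close (so a half turn about z gives the same grasp; the last joint's range is limited). The gripper opens to 85 mm and grips with 20 to 120 N. Pads are 22 mm wide; open, the fingers measure 114 mm over their backs; the gripper's body (76 mm by 85 mm) begins 54 mm behind the grasp point. The pads swing forward as they close: fully open they stand 13 mm farther back than shut.
Start: joints at [0, 4.979, 10.078, 95.1, 0, 90], TCP at [0.55, -0, 0.248] pointing down, gripper open.
Joint ranges: [-179.16, 179.16], [-48.56, 103.87], [-65.8, 70.77], [-126.05, 130.52], [-82.76, 87.17], [-180, 180]. Speed limits (degrees/s): [127.2, 127.2, 147.25, 180, 180, 180].

INTERFACE

Orientations are given as [roll, pitch, yaw] about the fixed x, y, z axes, in that order (R = Rz(yaw) Ry(pitch) Rx(roll)).
In Python, from workcell import sensors, camera, camera_params, bot gives the robot as it stands.
- The arm moves only by the tool apply_moves, never from a script. Its argument "motion" is a list of rows, each an object with "jaw": the opening, from -1 (shut) to 1 (fully open); "xyz": the shift along the tool's x, y, z in mm, a list of three; "twist": the turn about the tool's z in rad. A call has 1 to 5 rows; each row is the pose to reach, as a shift and turn from the pose commanded when the call began, along the tool's axes at that moment; what a row does not reach only later rows make up. A row lasts 1/8 s, in which the tool goes at most 62.5 mm and 10.7 degrees, less where a joint would pass 70% of its speed; a pose out of reach is approached as far as the arm can. A call with a gripper value outside its range is refused whole. The fingers move at their own pace and stop on an object; "grip_force" is the grip in N (left out, the last holds). Time passes only in rows, so rows that repeat a pose let the fingers close. It gives the time, the measured TCP pose, the force, the opening and the grip force at its end, in the units of the state.
- sensors.get_obs(): the state, without advancing time (a new reading comes with each control period).
- camera(name): name is "scene" or "side" or "wrist"; returns (picture, depth): 400x640x3 uint8, red, green, blue; 400x640 float32, m along the optical axis (not along the pixel's ray), 0 where there is no reading.
- camera_params(name): a dict with "mtx" (3x3 intrinsics, pixels), "rvec" (rotation vector, rad) and "tvec" (3), from world to camera coordinates, as OpenCV has them. Camera axes: x right, y down, z forward; pixel columns grow to the right and rows downward; lengths in m; the calibration is good to about 2 mm. A picture is of the moment at which its call begins: read the wrist's pose just before it. camera_params takes no time and is no camera call; for the wrist camera it gives the pose at the moment of the call.
- bot.job_done(): hands the job in; it is judged then, once.
The state is a dict: "time": time; "q": joint angles; "qd": joint speeds; "joint_efforts": joint torques, N m; "ee_pos": TCP position; "tcp_rot": TCP orientation; "wrist_force": force on the tool from outside, world axes, zero at the start; "torque": the same for the moment, N m; "opening": finger opening in m; "grasp_force": force on a finger pad.
Only numpy, scipy, OpenCV 4.12 (cv2) and the standard library are available. Lean on these libraries where they do the work, as an engineer would, in place of code of your own. Each camera call takes 0.05 s, during which the arm holds its last target. There are 200 camera calls.

## Working session

There is one attempt and no reset: what is moved stays moved. The work goes in short steps, Python scripts to look and compute and a tool call to move; the robot and the scene stay as the last step left them, time stands still between calls to the robot, and variables do not carry over. Pictures are saved under pics/ and viewed, at most 10 in all, crops included, and the job is handed in when it is done.

Besides the shell and the picture viewer there is one more tool, called after ">>>" as name(argument=value, ...) on one line, values as JSON. apply_moves: Moves the arm, as the interface text tells. Its arguments: {"type":"object","properties":{"motion":{"type":"array","items":{"type":"object","properties":{"jaw":{"type":"number"},"xyz":{"type":"array","items":{"type":"number"}},"twist":{"type":"number"}}}},"grip_force":{"type":"number"}},"required":["motion"]}

```bash
mkdir -p pics; cat > h.py <<'E'
import numpy as np, cv2
from workcell import sensors, camera, camera_params, bot
def look(n):
    P=camera_params(n); im,d=camera(n); return im,d,P
def pts(d,P):
    K=np.array(P["mtx"]);R=cv2.Rodrigues(np.array(P["rvec"],float))[0];t=np.array(P["tvec"],float).ravel()
    v,u=np.mgrid[:d.shape[0],:d.shape[1]]
    c=np.stack([(u-K[0,2])/K[0,0]*d,(v-K[1,2])/K[1,1]*d,d],-1)
    w=(c-t)@R; w[d<=0]=np.nan; return w
def save(n,im): cv2.imwrite(f"pics/{n}.png",im[:,:,::-1])
E
python3 - <<'E'
from h import *
print(sensors.get_obs(),bot.tcp_to_tips)
for n in("scene","side","wrist"):
    im,d,P=look(n); save(n+"0",im); np.savez(f"{n}0.npz",im=im,d=d,**P)
    R=cv2.Rodrigues(P["rvec"])[0]; print(n,(-R.T@np.ravel(P["tvec"])).round(3),R[2].round(2))
a=[cv2.imread(f"pics/{n}0.png") for n in("scene","side")]
cv2.imwrite("pics/both.png",cv2.resize(np.vstack(a),(480,600)))
E
```

```text
{'time': 0.0, 'q': array([-1.24332880e-03,  5.01091232e+00,  1.00337640e+01,  9.50972486e+01,
        1.16633067e-03,  8.99993084e+01]), 'qd': array([-0.00624666,  0.04181186, -0.06627048,  0.01011159, -0.07654784,
       -0.11105367]), 'joint_efforts': array([ 7.68234549e-04, -5.20392072e+01,  4.64802504e+01,  1.63646933e-02,
        2.23589603e-05, -6.77332673e-05]), 'ee_pos': array([ 5.49805542e-01, -6.47538870e-06,  2.47578655e-01]), 'tcp_rot': array([-1.79925603e+02, -1.16722774e-03,  8.99994468e+01]), 'wrist_force': array([-0.45842929,  0.38406806,  0.376511  ]), 'torque': array([-0.04180205, -0.00242905,  0.03289278]), 'grasp_force': 0.0, 'opening': 0.08545714972324706} 0.017
scene [1.195 0.039 0.968] [-0.58 -0.04 -0.81]
side [ 0.024 -0.585  0.731] [ 0.56  0.56 -0.62]
wrist [0.548 0.079 0.372] [-0.   -0.31 -0.95]
```

View pics/scene0.png

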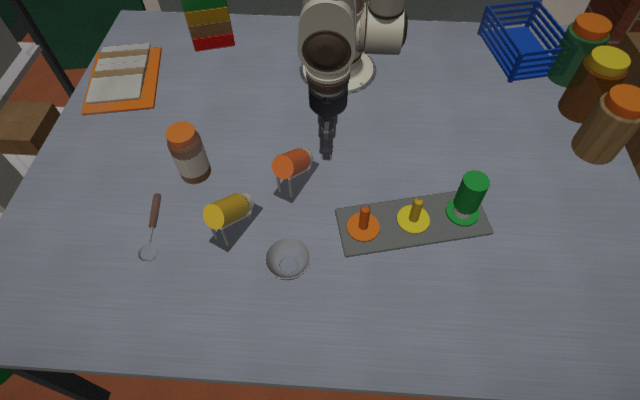

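View pics/side0.png

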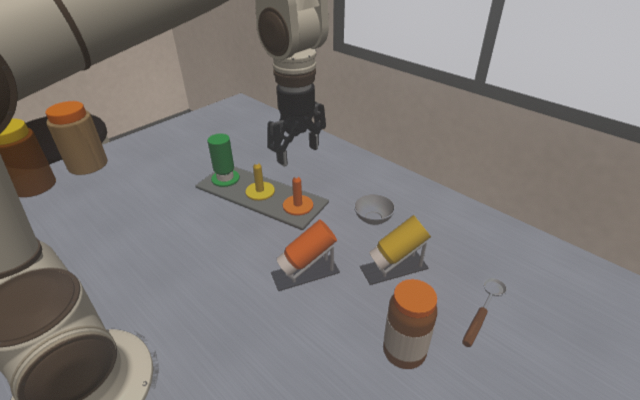

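The scene view shows the orange canister at (292,162), yellow at (228,210), the orange/yellow/green pegs at (364,225), (414,215), (465,210), the bowl at (288,258), and the jar at (190,155). In the side view the orange canister is at (307,245), yellow at (402,243), and the pegs at (297,193) and (258,180).

```bash
cat >> h.py <<'E'
RNG={"orange":(3,13),"yellow":(20,30),"green":(45,80)}
def comps(im,d,P,col,zmin=-.01):
    hsv=cv2.cvtColor(im,cv2.COLOR_RGB2HSV); lo,hi=RNG[col]
    m=((hsv[...,0]>=lo)&(hsv[...,0]<=hi)&(hsv[...,1]>170)&(hsv[...,2]>70)).astype(np.uint8)
    w=pts(d,P); n,l,s,c=cv2.connectedComponentsWithStats(m)
    for i in range(1,n):
        if s[i,4]>60:
            p=w[(l==i)&np.isfinite(w[...,2])]
            if len(p) and .2<np.median(p[:,0])<.9 and abs(np.median(p[:,1]))<.5: yield c[i].round(),p
E
python3 - <<'E'
from h import *
for n in("scene","side"):
    f=np.load(n+"0.npz"); P={k:f[k] for k in("mtx","rvec","tvec")}
    for col in RNG:
        for c,p in comps(f["im"],f["d"],P,col):
            print(n,col,c,len(p),"med",np.median(p,0).round(3),"p2",np.percentile(p,2,0).round(3),"p98",np.percentile(p,98,0).round(3))
            foot=p[(p[:,2]>.012)&(p[:,2]<.026)]
            if len(foot)>50: print("   foot circle",np.round(cv2.minEnclosingCircle(foot[:,:2].astype(np.float32)),3))
            if np.median(p[:,2])<.03:
                q=p[p[:,2]>.085]
                if len(q): print("   post top", q.mean(0).round(3), q[:,2].max().round(3))
E
```

```text
scene orange [183. 136.] 167 med [ 0.484 -0.36   0.165] p2 [ 0.446 -0.396  0.154] p98 [ 0.503 -0.34   0.169]
scene orange [287. 162.] 565 med [ 0.516 -0.105  0.118] p2 [ 0.445 -0.137  0.09 ] p98 [ 0.54  -0.069  0.139]
scene orange [364. 218.] 204 med [0.631 0.091 0.073] p2 [0.622 0.081 0.024] p98 [0.635 0.103 0.11 ]
scene yellow [222. 210.] 811 med [ 0.663 -0.237  0.117] p2 [ 0.599 -0.277  0.086] p98 [ 0.694 -0.202  0.139]
scene yellow [413. 218.] 768 med [0.601 0.214 0.021] p2 [0.561 0.182 0.016] p98 [0.63  0.254 0.106]Traceback (most recent call last):
  File "<stdin>", line 8, in <module>
    return _wrapfunc(a, 'round', decimals=decimals, out=out)
    return _wrapit(obj, method, *args, **kwds)
    conv = _array_converter(obj)
ValueError: setting an array element with a sequence. The requested array has an inhomogeneous shape after 1 dimensions. The detected shape was (2,) + inhomogeneous part.
```

```bash
cat > m.py <<'E'
from h import *
from scipy.optimize import least_squares
RNG["orange"]=(3,18); RNG["yellow"]=(21,32)
def cyl(p):
    # p points on body side + base disc; params: base centre, yaw, pitch below level
    def ax(s): return np.array([np.cos(s[3])*np.cos(s[4]),np.sin(s[3])*np.cos(s[4]),-np.sin(s[4])])
    def res(s):
        a=ax(s); q=p-s[:3]; h=q@a; r=np.linalg.norm(q-h[:,None]*a,axis=1)
        return np.where(np.abs(h)<np.abs(r-.031),h,r-.031)
    best=None
    m=p.mean(0)
    for yaw in np.arange(0,6.28,.4):
        s0=np.r_[m,yaw,.61]; s0[:3]=m-ax(s0)*.04-[0,0,.02]
        s=least_squares(res,s0,loss="soft_l1",f_scale=.003)
        if best is None or s.cost<best.cost: best=s
    s=best.x; return s,ax(s),np.median(abs(res(s)))
E
python3 - <<'E'
from m import *
D={}
for n in("scene","side","wrist"):
    f=np.load(n+"0.npz"); P={k:f[k] for k in("mtx","rvec","tvec")}
    for col in RNG:
        for c,p in comps(f["im"],f["d"],P,col):
            md=np.median(p,0)
            print(n,col,c,len(p),md.round(3),np.percentile(p,98,0).round(3))
            z=p[(p[:,2]>.01)&(p[:,2]<.028)]
            if len(z)>80:
                (x,y),r=cv2.minEnclosingCircle(z[:,:2].astype(np.float32)); print("   foot",round(x,4),round(y,4),round(r,4),"z",np.median(z[:,2]).round(4))
            q=p[p[:,2]>.09]
            if col!="green" and md[1]>0 and len(q)>3: print("   post top",q.mean(0).round(3),q[:,2].max().round(3))
            if md[1]<0 and md[2]<.15: D.setdefault(col,[]).append(p)
np.set_printoptions(suppress=True,precision=4)
for col in D:
    for lab,p in[("each",q) for q in D[col]]+[("all",np.vstack(D[col]))]:
        s,a,e=cyl(p); print(col,lab,"base",s[:3],"yaw,pitch",np.degrees(s[3:]),"rim",s[:3]+.13*a,"err",e)
E
```

```text
scene orange [179. 133.] 494 [ 0.469 -0.374  0.165] [ 0.502 -0.343  0.169]
scene orange [287. 162.] 565 [ 0.516 -0.105  0.118] [ 0.54  -0.069  0.139]
scene orange [363. 225.] 790 [0.631 0.091 0.021] [0.661 0.128 0.105]
   foot 0.6236 0.0935 0.0423 z 0.02
   post top [0.629 0.092 0.102] 0.111
scene yellow [222. 210.] 811 [ 0.663 -0.237  0.117] [ 0.694 -0.202  0.139]
scene yellow [413. 218.] 768 [0.601 0.214 0.021] [0.63  0.254 0.106]
   foot 0.5931 0.2191 0.0419 z 0.0199
   post top [0.599 0.216 0.101] 0.11
side orange [298. 206.] 322 [0.612 0.081 0.02 ] [0.655 0.126 0.023]
   foot 0.6192 0.0911 0.0412 z 0.0202
side orange [309. 242.] 930 [ 0.472 -0.108  0.11 ] [ 0.52  -0.076  0.139]
side orange [415. 296.] 1059 [ 0.463 -0.376  0.166] [ 0.495 -0.344  0.168]
wrist orange [387.  76.] 3421 [0.613 0.099 0.02 ] [0.657 0.129 0.107]
   foot 0.6197 0.0923 0.0413 z 0.0193
   post top [0.616 0.091 0.103] 0.11
wrist orange [260. 275.] 5699 [ 0.493 -0.083  0.111] [ 0.534 -0.056  0.138]
wrist yellow [380. 349.] 1531 [ 0.62  -0.203  0.083] [0.65  0.008 0.303]
orange each base [ 0.5239 -0.1158  0.11
[... 161 characters left out ...]
] rim [ 0.4263 -0.0699  0.0425] err 0.0008334233548503954
orange each base [ 0.5213 -0.116   0.1148] yaw,pitch [155.6053  34.4686] rim [ 0.4237 -0.0717  0.0412] err 0.0003184929493452969
orange all base [ 0.5219 -0.116   0.115 ] yaw,pitch [155.4933  34.6187] rim [ 0.4246 -0.0716  0.0411] err 0.0005262060706085781
yellow each base [ 0.6774 -0.2565  0.1161] yaw,pitch [152.9085  34.8378] rim [ 0.5825 -0.2079  0.0418] err 0.0007670015434710956
yellow each base [ 0.6339 -0.2363  0.0845] yaw,pitch [153.2095  37.9055] rim [ 0.5424 -0.1901  0.0046] err 0.0006256147394069766
yellow all base [ 0.6703 -0.2533  0.1244] yaw,pitch [154.5167  43.214 ] rim [ 0.5848 -0.2126  0.0354] err 0.0013718742508674756
```

View pics/wrist0.png

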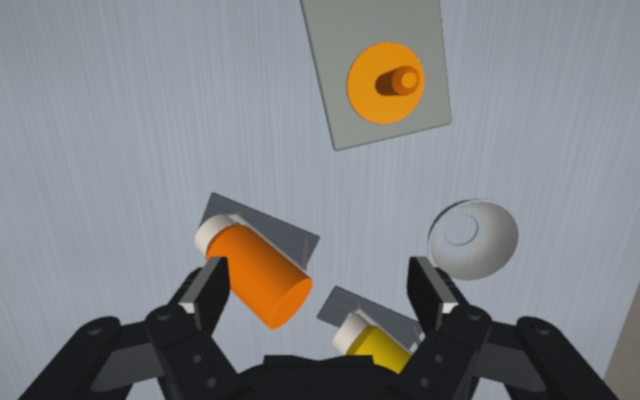

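Orange foot, post and canister agree across views; the fit gives rim z ≈ 0.042 and base z ≈ 0.116, matching the text. The wrist view shows the orange canister at (260,275), its peg at (387,80), the bowl at (473,240), and yellow partly hidden at (375,345). I'll move over orange next.

>>> apply_moves(motion=[{"jaw": 1, "xyz": [-107, -46, 0], "twist": -0.18}, {"jaw": 1, "xyz": [-107, -46, 0], "twist": -0.36}, {"jaw": 1, "xyz": [-107, -46, 0], "twist": -0.54}, {"jaw": 1, "xyz": [-107, -46, 0], "twist": -0.72}, {"jaw": 1, "xyz": [-107, -46, 0], "twist": -0.9}], grip_force=20)

```text
time: 0.78
ee_pos: [0.5038, -0.1073, 0.2481]
tcp_rot: [-180.0, -0.0, 141.9]
wrist_force: [0.1, -1.5, -0.7]
opening: 0.0851
grasp_force: 0.0
```

```bash
cat > go.py <<'E'
# go.py x y z az(deg of tool y) -> shift mm in tool axes and twist
import sys; from h import *
from scipy.spatial.transform import Rotation as Ro
def state():
    o=sensors.get_obs(); R=Ro.from_euler("xyz",o["tcp_rot"],degrees=True).as_matrix()
    return o,np.array(o["ee_pos"]),R
if __name__=="__main__":
    o,p,R=state(); az=np.degrees(np.arctan2(R[1,1],R[0,1]))
    x,y,z,a=map(float,sys.argv[1:]); da=(a-az+90)%180-90
    print("t",round(o["time"],2),"pos",p.round(4),"az",az.round(2),"open",round(o["opening"],4),"grip",round(o["grasp_force"],1),"F",np.round(o["wrist_force"],1),"q",o["q"].round(0))
    print("shift",(R.T@(np.array([x,y,z])-p)*1000).round(1),"twist",np.radians(-da).round(3))
E
python3 go.py .504 -.107 .098 65.4
```

```text
t 0.78 pos [ 0.5038 -0.1073  0.2481] az 51.88 open 0.0851 grip 0.0 F [ 0.1 -1.5 -0.7] q [-12.   0.   5.  95.   0.  26.]
shift [ -0.    0.3 150.1] twist -0.236
```

>>> apply_moves(motion=[{"jaw": 1, "xyz": [0, 0, 30], "twist": -0.15}, {"jaw": 1, "xyz": [0, 0, 70], "twist": -0.236}, {"jaw": 1, "xyz": [0, 0, 110], "twist": -0.236}, {"jaw": 1, "xyz": [0, 0, 150], "twist": -0.236}, {"jaw": 1, "xyz": [0, 0, 150], "twist": -0.236}])

```text
time: 1.4
ee_pos: [0.5021, -0.1066, 0.0955]
tcp_rot: [-179.9, -0.3, 155.1]
wrist_force: [-0.1, -0.1, 1.1]
opening: 0.0852
grasp_force: 0.0
```

>>> apply_moves(motion=[{"jaw": 0.4, "xyz": [0, 0, 0]}, {"jaw": 0.2, "xyz": [0, 0, 0]}, {"jaw": 0.2, "xyz": [0, 0, 0]}, {"jaw": 0.2, "xyz": [0, 0, 0]}, {"jaw": 0.2, "xyz": [0, 0, 0]}], grip_force=20)

```text
validation failed for argument at $.mo...
```

>>> apply_moves(motion=[{"jaw": 0.4, "xyz": [0, 0, 0], "twist": 0}, {"jaw": 0.2, "xyz": [0, 0, 0], "twist": 0}, {"jaw": 0.2, "xyz": [0, 0, 0], "twist": 0}, {"jaw": 0.2, "xyz": [0, 0, 0], "twist": 0}, {"jaw": 0.2, "xyz": [0, 0, 0], "twist": 0}], grip_force=20)

```text
time: 2.02
ee_pos: [0.5055, -0.1062, 0.101]
tcp_rot: [179.8, 0.2, 155.1]
wrist_force: [1.1, 7.2, 3.6]
opening: 0.0629
grasp_force: 22.2
```

>>> apply_moves(motion=[{"jaw": 0.2, "xyz": [0, 0, -20], "twist": 0}, {"jaw": 0.2, "xyz": [0, 0, -45], "twist": 0}, {"jaw": 0.2, "xyz": [0, 0, -70], "twist": 0}, {"jaw": 0.2, "xyz": [0, 0, -100], "twist": 0}, {"jaw": 0.2, "xyz": [0, 0, -100], "twist": 0}])

```text
time: 2.65
ee_pos: [0.5054, -0.1073, 0.2024]
tcp_rot: [179.9, 0.4, 155.1]
wrist_force: [0.7, -0.5, -1.7]
opening: 0.0624
grasp_force: 22.7
```

```bash
cat > can.py <<'E'
import sys; from m import *; from go import state
np.set_printoptions(suppress=True,precision=4)
col=sys.argv[1]; L=[]
o,p,R=state(); print("tcp",p.round(4),"open",o["opening"].round(4))
for n in("scene","side"):
    im,d,P=look(n)
    if len(sys.argv)>2: save(sys.argv[2]+n,im)
    for c,q in comps(im,d,P,col):
        if np.linalg.norm(np.median(q,0)[:2]-p[:2])<.09 and np.median(q,0)[2]>.06: print(n,c,len(q)); L.append(q)
for q in L+[np.vstack(L)]:
    s,a,e=cyl(q); print("base",s[:3],"pitch",np.degrees(np.arcsin(-a[2])).round(1),"az",np.degrees(np.arctan2(a[1],a[0])).round(1),"rim",s[:3]+.13*a,"err",e.round(5))
E
python3 can.py orange a
```

```text
Traceback (most recent call last):
  File "can.py", line 4, in <module>
    o,p,R=state(); print("tcp",p.round(4),"open",o["opening"].round(4))
                                                 ^^^^^^^^^^^^^^^^^^
AttributeError: 'float' object has no attribute 'round'
```

```bash
sed -i 's/o\["opening"\].round(4)/o["opening"]/' can.py; python3 can.py orange a; python3 -c "
import cv2,numpy as np
a=cv2.imread('pics/ascene.png')[60:260,200:440];b=cv2.imread('pics/aside.png')[120:320,200:440]
cv2.imwrite('pics/a.png',cv2.resize(np.hstack([a,b]),(800,333)))"
```

```text
tcp [ 0.5054 -0.1073  0.2024] open 0.06237999680839203
scene [279. 139.] 515
side [301. 209.] 916
base [ 0.5231 -0.1168  0.218 ] pitch 34.9 az 155.6 rim [ 0.426  -0.0728  0.1436] err 0.00094
base [ 0.426  -0.0704  0.1415] pitch 34.6 az 154.6 rim [ 0.3294 -0.0246  0.0676] err 0.00084
base [ 0.5027 -0.0828  0.21  ] pitch 44.3 az -152.2 rim [ 0.4204 -0.1261  0.1191] err 0.00391
```

View pics/a.png

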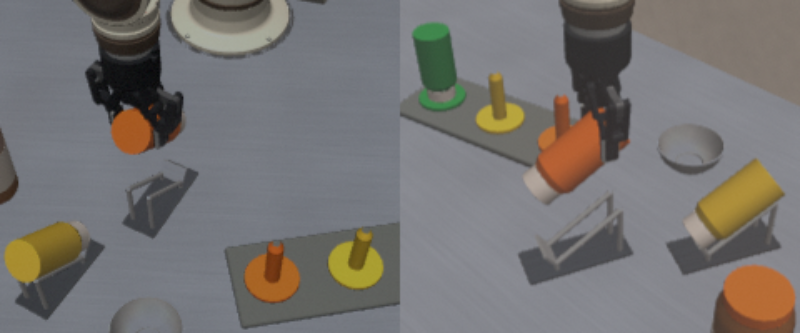

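Picture: orange canister held firmly in the gripper, still tilted 35°, so it doesn't swing by itself. Since the tool always points down, I'll turn it upright by pushing its mouth end against the fixed orange post.

```bash
python3 go.py .62 -.042 .202 0
```

```text
t 2.75 pos [ 0.5044 -0.1071  0.1991] az 65.09 open 0.0624 grip 22.7 F [ 0.1  0.5 -1.2] q [-12.  -1.  -1.  89.  -0.  13.]
shift [-77.5 107.7  -2.7] twist 1.136
```

>>> apply_moves(motion=[{"jaw": 0.2, "xyz": [-20, 27, -10], "twist": 0.17}, {"jaw": 0.2, "xyz": [-40, 54, -10], "twist": 0.34}, {"jaw": 0.2, "xyz": [-60, 81, -10], "twist": 0.51}, {"jaw": 0.2, "xyz": [-77, 108, -10], "twist": 0.68}, {"jaw": 0.2, "xyz": [-77, 108, -10], "twist": 0.85}])

```text
time: 3.38
ee_pos: [0.6203, -0.0402, 0.2062]
tcp_rot: [-179.9, -0.1, 106.2]
wrist_force: [0.1, 0.2, -0.8]
opening: 0.0625
grasp_force: 22.8
```

>>> apply_moves(motion=[{"jaw": 0.2, "xyz": [0, 0, 0], "twist": 0.15}, {"jaw": 0.2, "xyz": [0, 0, 0], "twist": 0.286}, {"jaw": 0.2, "xyz": [0, 0, 0], "twist": 0.286}])

```text
time: 3.75
ee_pos: [0.6191, -0.0415, 0.2074]
tcp_rot: [-179.9, -0.0, 90.1]
wrist_force: [-0.1, -0.5, -1.0]
opening: 0.0625
grasp_force: 22.8
```

```bash
python3 go.py .62 -.042 .12 0; python3 can.py orange
```

```text
t 3.75 pos [ 0.6191 -0.0415  0.2074] az 0.05 open 0.0625 grip 22.8 F [-0.1 -0.5 -1. ] q [-4. 14. 16. 92. -0. 86.]
shift [-0.5  1.  87.4] twist 0.001
tcp [ 0.6191 -0.0415  0.2074] open 0.062492872538810265
scene [293. 177.] 62
scene [326. 184.] 782
side [340. 162.] 421
base [ 0.6563 -0.0802  0.1943] pitch 32.1 az 91.0 rim [0.6544 0.0299 0.1253] err 0.00039
base [ 0.6187 -0.0207  0.1933] pitch 35.2 az 91.3 rim [0.6162 0.0855 0.1183] err 0.00081
base [ 0.6239 -0.0657  0.2166] pitch 34.5 az 91.7 rim [0.6207 0.0415 0.143 ] err 0.00076
base [ 0.6197 -0.062   0.2223] pitch 35.1 az 91.4 rim [0.6171 0.0444 0.1476] err 0.0008
```

>>> apply_moves(motion=[{"jaw": 0.2, "xyz": [0, 1, 30], "twist": 0}, {"jaw": 0.2, "xyz": [0, 1, 60], "twist": 0}, {"jaw": 0.2, "xyz": [0, 1, 86], "twist": 0}, {"jaw": 0.2, "xyz": [10, 1, 86], "twist": 0}, {"jaw": 0.2, "xyz": [18, 1, 86], "twist": 0}])

```text
time: 4.47
ee_pos: [0.6207, -0.0227, 0.1235]
tcp_rot: [179.9, -0.0, 90.1]
wrist_force: [-0.1, 0.3, -1.2]
opening: 0.0623
grasp_force: 22.8
```

>>> apply_moves(motion=[{"jaw": 0.2, "xyz": [5, 0, 0], "twist": 0}, {"jaw": 0.2, "xyz": [10, 0, -3], "twist": 0}, {"jaw": 0.2, "xyz": [15, 0, -6], "twist": 0}, {"jaw": 0.2, "xyz": [20, 0, -9], "twist": 0}, {"jaw": 0.2, "xyz": [20, 0, -9], "twist": 0}])

```text
time: 5.1
ee_pos: [0.6215, -0.0078, 0.1354]
tcp_rot: [179.7, 0.5, 89.8]
wrist_force: [-2.4, -25.7, 12.2]
opening: 0.0627
grasp_force: 24.4
```

```bash
python3 go.py .62 .039 .136 0; python3 can.py orange
```

```text
t 5.1 pos [ 0.6215 -0.0078  0.1354] az -0.15 open 0.0627 grip 24.4 F [ -2.4 -25.7  12.2] q [-0. 14.  7. 83. -1. 90.]
shift [46.8 -1.6 -1.1] twist -0.003
tcp [ 0.6215 -0.0078  0.1354] open 0.06267276574373978
scene [310. 196.] 149
scene [339. 206.] 622
side [330. 182.] 378
base [ 0.6927 -0.009   0.1302] pitch 3.1 az -175.0 rim [ 0.5634 -0.0204  0.1232] err 0.00088
base [0.62   0.0447 0.0849] pitch 42.3 az 91.4 rim [ 0.6177  0.1409 -0.0025] err 0.00072
base [ 0.6167 -0.0376  0.1459] pitch 42.9 az 91.3 rim [0.6146 0.0576 0.0573] err 0.00081
base [ 0.6213 -0.0305  0.1537] pitch 42.6 az 90.9 rim [0.6199 0.0651 0.0657] err 0.00079
```

>>> apply_moves(motion=[{"jaw": 0.2, "xyz": [-1, 0, -12], "twist": 0}, {"jaw": 0.2, "xyz": [0, 0, -19], "twist": 0}, {"jaw": 0.2, "xyz": [5, 0, -27], "twist": 0}, {"jaw": 0.2, "xyz": [11, 0, -36], "twist": 0}, {"jaw": 0.2, "xyz": [11, 0, -36], "twist": 0}])

```text
time: 5.82
ee_pos: [0.6206, 0.0083, 0.1682]
tcp_rot: [179.9, -0.0, 90.1]
wrist_force: [-0.5, -3.4, 0.4]
opening: 0.0625
grasp_force: 23.2
```

```bash
python3 go.py .62 .0204 .182 0; python3 can.py orange b;python3 -c "
import cv2,numpy as np
a=cv2.imread('pics/bscene.png')[100:300,240:480];b=cv2.imread('pics/bside.png')[80:280,200:440]
cv2.imwrite('pics/b.png',cv2.resize(np.hstack([a,b]),(800,333)))"
```

```text
t 5.83 pos [0.6206 0.0083 0.1682] az 0.07 open 0.0625 grip 23.2 F [-0.5 -3.4  0.4] q [ 1. 14. 11. 87. -0. 91.]
shift [ 12.1  -0.6 -13.8] twist 0.001
tcp [0.6206 0.0083 0.1682] open 0.0624767715285731
scene [317. 187.] 164
scene [343. 201.] 534
side [324. 166.] 350
base [ 0.6241 -0.0018  0.1967] pitch 57.0 az 89.8 rim [0.6244 0.0691 0.0878] err 0.00056
base [ 0.6207 -0.0094  0.1889] pitch 56.9 az 91.0 rim [0.6194 0.0616 0.08  ] err 0.00069
base [0.6174 0.0228 0.2124] pitch 56.7 az 91.2 rim [0.6159 0.0943 0.1038] err 0.00084
base [ 0.6202 -0.0103  0.1907] pitch 57.1 az 90.3 rim [0.6198 0.0603 0.0815] err 0.00075
```

View pics/b.png

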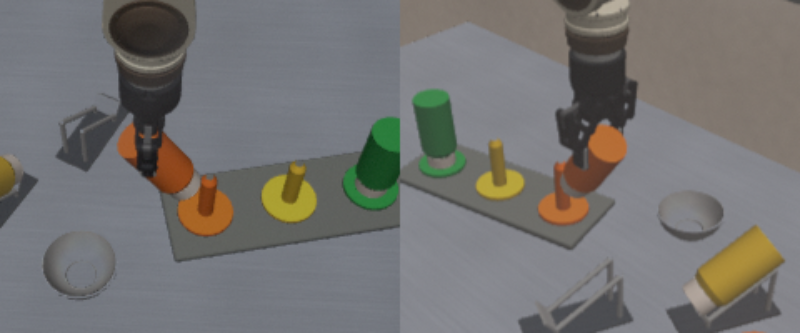

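Picture: the mouth leans on the orange post and the canister has turned to 57°. I'll continue the arc.

>>> apply_moves(motion=[{"jaw": 0.2, "xyz": [7, 0, -7], "twist": 0}, {"jaw": 0.2, "xyz": [14, 0, -11], "twist": 0}, {"jaw": 0.2, "xyz": [22, 0, -15], "twist": 0}, {"jaw": 0.2, "xyz": [30, 0, -19], "twist": 0}, {"jaw": 0.2, "xyz": [30, 0, -19], "twist": 0}])

```text
time: 6.55
ee_pos: [0.6205, 0.0381, 0.187]
tcp_rot: [179.9, 0.0, 90.0]
wrist_force: [-0.5, -2.7, 1.1]
opening: 0.0624
grasp_force: 26.7
```

```bash
python3 go.py .62 .055 .192 0; python3 can.py orange
```

```text
t 6.55 pos [0.6205 0.0381 0.187 ] az 0.04 open 0.0624 grip 26.7 F [-0.5 -2.7  1.1] q [ 4. 14. 14. 89. -0. 93.]
shift [16.9 -0.5 -5. ] twist 0.001
tcp [0.6205 0.0381 0.187 ] open 0.06236189212549479
scene [342. 194.] 627
side [315. 153.] 281
base [0.6201 0.0245 0.2136] pitch 75.7 az 90.7 rim [0.6197 0.0566 0.0876] err 0.00061
base [0.6112 0.0202 0.1825] pitch 8.5 az -141.6 rim [ 0.5103 -0.0596  0.1632] err 0.00148
base [0.6201 0.0247 0.2135] pitch 75.9 az 90.6 rim [0.6198 0.0565 0.0874] err 0.00064
```

>>> apply_moves(motion=[{"jaw": 0.2, "xyz": [5, 0, -3], "twist": 0}, {"jaw": 0.2, "xyz": [10, 0, -5], "twist": 0}, {"jaw": 0.2, "xyz": [15, 0, -6], "twist": 0}, {"jaw": 0.2, "xyz": [19, 0, -7], "twist": 0}, {"jaw": 0.2, "xyz": [19, 0, -7], "twist": 0}])

```text
time: 7.28
ee_pos: [0.6202, 0.0569, 0.1935]
tcp_rot: [180.0, -0.0, 90.0]
wrist_force: [-0.7, -2.6, 0.9]
opening: 0.0626
grasp_force: 28.6
```

```bash
python3 can.py orange
```

```text
tcp [0.6202 0.0569 0.1935] open 0.06256133389906954
scene [356. 211.] 1384
side [308. 147.] 230
base [0.6332 0.0967 0.0455] pitch 2.6 az -164.4 rim [0.5082 0.0617 0.0396] err 0.00457
base [0.6202 0.044  0.1919] pitch 1.3 az -161.6 rim [0.4969 0.0029 0.1889] err 0.0014
base [0.6192 0.0351 0.2204] pitch 75.0 az 92.4 rim [0.6178 0.0687 0.0948] err 0.00295
```

```bash
sed -i 's/    for c,q in comps(im,d,P,col):/&\n        q=q[q[:,2]>p[2]-.068]\n        if len(q)<60: continue/' can.py; python3 can.py orange
```

```text
tcp [0.6203 0.0566 0.1934] open 0.06237656029526381
scene [356. 211.] 602
side [308. 147.] 227
base [0.6201 0.0458 0.221 ] pitch 85.5 az 93.8 rim [0.6194 0.056  0.0914] err 0.00056
base [0.6148 0.0399 0.1915] pitch 2.2 az -150.0 rim [ 0.5023 -0.025   0.1866] err 0.00165
base [0.6203 0.0458 0.2211] pitch 85.5 az 95.7 rim [0.6192 0.056  0.0915] err 0.00059
```

>>> apply_moves(motion=[{"jaw": 0.2, "xyz": [4, 0, -1], "twist": 0}, {"jaw": 0.2, "xyz": [8, 0, -1], "twist": 0}, {"jaw": 0.2, "xyz": [9, 0, -1], "twist": 0}])

```text
time: 7.85
ee_pos: [0.6204, 0.0658, 0.1944]
tcp_rot: [180.0, 0.0, 90.0]
wrist_force: [-0.8, -4.1, 0.9]
opening: 0.0622
grasp_force: 28.5
```

```bash
python3 can.py orange
```

```text
tcp [0.6204 0.0658 0.1944] open 0.062232174032717094
scene [356. 211.] 611
side [305. 145.] 210
base [0.6199 0.0562 0.2224] pitch 89.8 az -148.6 rim [0.6196 0.056  0.0924] err 0.00054
base [0.6272 0.0503 0.1935] pitch 0.4 az 7.5 rim [0.7561 0.0673 0.1926] err 0.00145
base [0.6201 0.0564 0.2225] pitch 89.7 az -142.1 rim [0.6195 0.056  0.0925] err 0.00058
```

>>> apply_moves(motion=[{"jaw": 0.2, "xyz": [-3, 0, -5], "twist": 0}, {"jaw": 0.2, "xyz": [-3, 0, -35], "twist": 0}, {"jaw": 0.2, "xyz": [10, -1, -35], "twist": 0}, {"jaw": 0.2, "xyz": [36, -1, -35], "twist": 0}, {"jaw": 0.2, "xyz": [36, -1, -35], "twist": 0}])

```text
time: 8.57
ee_pos: [0.619, 0.1036, 0.2283]
tcp_rot: [-179.9, -0.1, 90.1]
wrist_force: [0.8, -0.2, -1.1]
opening: 0.0623
grasp_force: 28.4
```

```bash
python3 can.py orange c;python3 -c "
import cv2,numpy as np
a=cv2.imread('pics/cscene.png')[80:280,260:500];b=cv2.imread('pics/cside.png')[60:260,200:440]
cv2.imwrite('pics/c.png',cv2.resize(np.hstack([a,b]),(800,333)))"
```

```text
tcp [0.619  0.1036 0.2283] open 0.06231500527028039
scene [365. 183.] 685
side [294. 127.] 206
base [0.6191 0.0946 0.2562] pitch 89.5 az 155.2 rim [0.618  0.0951 0.1262] err 0.00061
base [0.6303 0.0864 0.2277] pitch -0.3 az 5.1 rim [0.7598 0.098  0.2284] err 0.00148
base [0.6189 0.0944 0.2565] pitch 89.4 az 129.0 rim [0.6181 0.0954 0.1265] err 0.00062
```

View pics/c.png

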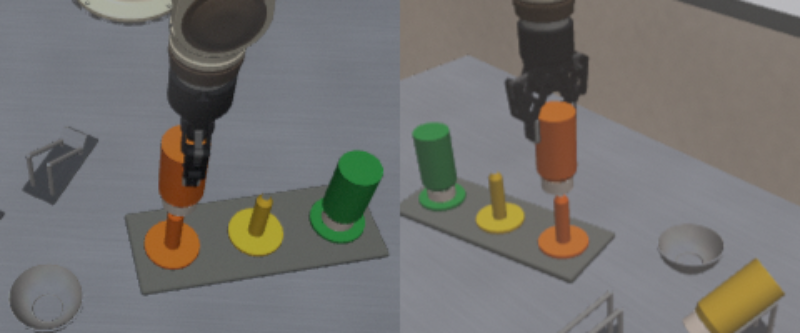

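Picture: the canister hangs upright directly above the orange post. I'll lower it now.

>>> apply_moves(motion=[{"jaw": 0.2, "xyz": [-1, 0, 20], "twist": 0}, {"jaw": 0.2, "xyz": [-1, 0, 45], "twist": 0}, {"jaw": 0.2, "xyz": [-1, 0, 70], "twist": 0}, {"jaw": 0.2, "xyz": [-1, 0, 95], "twist": 0}, {"jaw": 0.2, "xyz": [-1, 0, 97], "twist": 0}])

```text
time: 9.3
ee_pos: [0.6182, 0.0998, 0.1301]
tcp_rot: [-179.8, 0.0, 90.0]
wrist_force: [0.0, -0.6, -0.8]
opening: 0.0626
grasp_force: 28.3
```

>>> apply_moves(motion=[{"jaw": 0.2, "xyz": [0, 0, 4], "twist": 0}, {"jaw": 0.2, "xyz": [0, 0, 8], "twist": 0}, {"jaw": 0.2, "xyz": [0, 0, 10], "twist": 0}])

```text
time: 9.68
ee_pos: [0.6196, 0.1006, 0.1227]
tcp_rot: [180.0, -0.0, 90.0]
wrist_force: [0.2, -0.8, -1.2]
opening: 0.0622
grasp_force: 28.4
```

>>> apply_moves(motion=[{"jaw": 0.2, "xyz": [0, 0, 2], "twist": 0}, {"jaw": 0.2, "xyz": [0, 0, 3], "twist": 0}])

```text
time: 9.93
ee_pos: [0.6196, 0.101, 0.1221]
tcp_rot: [179.8, -0.1, 90.0]
wrist_force: [-6.2, 2.3, 18.2]
opening: 0.0623
grasp_force: 29.9
```

```bash
python3 can.py orange
```

```text
tcp [0.6196 0.101  0.1221] open 0.06228597292469286
scene [361. 219.] 536
side [297. 165.] 197
base [0.6196 0.0924 0.15  ] pitch 89.6 az -155.4 rim [0.6187 0.092  0.02  ] err 0.00064
base [0.6139 0.082  0.1214] pitch 0.2 az -151.2 rim [0.5    0.0193 0.1211] err 0.00142
base [0.6195 0.0921 0.1503] pitch 89.7 az 151.5 rim [0.6188 0.0924 0.0204] err 0.00066
```

Seated: the rim is at z = 0.020 with 18 N of contact force. I'll back off 2 mm, release and rise.

>>> apply_moves(motion=[{"jaw": 0.2, "xyz": [0, 0, -2], "twist": 0}, {"jaw": 0.5, "xyz": [0, 0, -2], "twist": 0}, {"jaw": 1, "xyz": [0, 0, -2], "twist": 0}, {"jaw": 1, "xyz": [0, 0, -2], "twist": 0}, {"jaw": 1, "xyz": [0, 0, -2], "twist": 0}])

```text
time: 10.65
ee_pos: [0.6193, 0.1005, 0.1211]
tcp_rot: [-180.0, 0.0, 90.0]
wrist_force: [-0.2, 0.2, 0.6]
opening: 0.0853
grasp_force: 0.0
```

>>> apply_moves(motion=[{"jaw": 1, "xyz": [0, 0, -30], "twist": 0}, {"jaw": 1, "xyz": [0, 0, -70], "twist": 0}, {"jaw": 1, "xyz": [0, 0, -120], "twist": 0}, {"jaw": 1, "xyz": [-60, 0, -140], "twist": 0}, {"jaw": 1, "xyz": [-120, 0, -140], "twist": 0}])

```text
time: 11.28
ee_pos: [0.6199, -0.0202, 0.2635]
tcp_rot: [179.8, 0.0, 90.1]
wrist_force: [0.4, -0.0, -0.0]
opening: 0.0857
grasp_force: 0.0
```

```bash
python3 - <<'E'
from m import *; from go import state
np.set_printoptions(suppress=True,precision=4)
o,p,R=state(); print(o["time"],p)
im,d,P=look("scene")
for c,q in comps(im,d,P,"orange"):
    if q[:,2].max()<.16:
        t=q[q[:,2]>.145]; s,a,e=cyl(q[q[:,2]>.06]); print(c,q[:,2].max(),"base",s[:3],"axis",a,e)
im,d,P=look("wrist"); save("w1",im)
for c,q in comps(im,d,P,"yellow"):
    q=q[q[:,2]<.15]; print(c,len(q),np.median(q,0))
    if np.median(q[:,1])<0: s,a,e=cyl(q); print("Y base",s[:3],np.degrees(s[3:]),"rim",s[:3]+.13*a,e)
E
python3 go.py .62 -.12 .26 63
```

```text
11.275 [ 0.6199 -0.0202  0.2635]
[365. 213.] 0.1544611236306441 base [0.619  0.0926 0.1501] axis [ 0.0003  0.0009 -1.    ] 0.0006992002757892427
[328. 334.] 3130 [ 0.6251 -0.2126  0.0953]
Y base [ 0.5995 -0.2188  0.0562] [153.2938  34.9298] rim [ 0.5043 -0.1709 -0.0182] 0.00043902086658923097
t 11.38 pos [ 0.6193 -0.0244  0.2618] az -0.27 open 0.0858 grip 0.0 F [ 0.  -0.2 -1. ] q [-2. 15. 23. 98. -0. 88.]
shift [-95.6   1.2   1.9] twist -1.104
```

The orange canister stands upright on its peg (rim z ≈ 0.020). Yellow: the wrist view's axis line and the scene view's base agree, giving base ≈ (0.674, -0.256, 0.115) and heading 153.2°. I'll move over it now.

>>> apply_moves(motion=[{"jaw": 1, "xyz": [-50, 9, 0], "twist": -0.17}, {"jaw": 1, "xyz": [-100, 18, 0], "twist": -0.34}, {"jaw": 1, "xyz": [-150, 27, 0], "twist": -0.51}, {"jaw": 1, "xyz": [-200, 36, 0], "twist": -0.68}, {"jaw": 1, "xyz": [-226, 40, 0], "twist": -0.85}])

```text
time: 12.0
ee_pos: [0.6594, -0.2477, 0.2604]
tcp_rot: [-180.0, -0.0, 138.9]
wrist_force: [0.4, 1.3, -0.3]
opening: 0.0852
grasp_force: 0.0
```

```bash
python3 go.py .659 -.2485 .093 63.2
```

```text
t 12.0 pos [ 0.6594 -0.2477  0.2604] az 48.93 open 0.0852 grip 0.0 F [ 0.4  1.3 -0.3] q [-21.  29.  42. 102.  -0.  20.]
shift [ -0.3  -0.8 167.4] twist -0.249
```

>>> apply_moves(motion=[{"jaw": 1, "xyz": [0, -1, 30], "twist": -0.15}, {"jaw": 1, "xyz": [0, -1, 70], "twist": -0.249}, {"jaw": 1, "xyz": [0, -1, 115], "twist": -0.249}, {"jaw": 1, "xyz": [0, -1, 155], "twist": -0.249}, {"jaw": 1, "xyz": [0, -1, 166], "twist": -0.249}])

```text
time: 12.62
ee_pos: [0.6574, -0.2454, 0.0921]
tcp_rot: [-180.0, -0.3, 153.0]
wrist_force: [-0.0, 0.1, 0.5]
opening: 0.0849
grasp_force: 0.0
```

>>> apply_moves(motion=[{"jaw": 0.8, "xyz": [0, 0, 0], "twist": 0}, {"jaw": 0.2, "xyz": [0, 0, 0], "twist": 0}, {"jaw": 0.2, "xyz": [0, 0, 0], "twist": 0}, {"jaw": 0.2, "xyz": [0, 0, 0], "twist": 0}, {"jaw": 0.2, "xyz": [0, 0, 0], "twist": 0}], grip_force=20)

```text
time: 13.25
ee_pos: [0.6598, -0.2461, 0.0978]
tcp_rot: [179.9, 0.2, 153.0]
wrist_force: [0.2, 3.3, 5.6]
opening: 0.0627
grasp_force: 22.5
```

>>> apply_moves(motion=[{"jaw": 0.2, "xyz": [0, 0, -20], "twist": 0}, {"jaw": 0.2, "xyz": [0, 0, -50], "twist": 0}, {"jaw": 0.2, "xyz": [0, 0, -85], "twist": 0}, {"jaw": 0.2, "xyz": [0, 0, -120], "twist": 0}, {"jaw": 0.2, "xyz": [0, 0, -150], "twist": 0}])

```text
time: 13.88
ee_pos: [0.6587, -0.2465, 0.2476]
tcp_rot: [-180.0, 0.1, 153.0]
wrist_force: [1.1, 0.3, -1.5]
opening: 0.0626
grasp_force: 22.7
```

```bash
python3 can.py yellow;  python3 go.py .4967 .1242 .25 -45
```

```text
tcp [ 0.6587 -0.2465  0.2476] open 0.06257618647430266
scene [232. 168.] 207
scene [202. 181.] 331
side [415. 174.] 454
base [ 0.6099 -0.2234  0.2138] pitch 36.8 az 154.6 rim [ 0.5159 -0.1787  0.136 ] err 0.00051
base [ 0.6753 -0.2564  0.2672] pitch 35.1 az 153.1 rim [ 0.5805 -0.2083  0.1925] err 0.00076
base [ 0.6634 -0.2493  0.26  ] pitch 34.7 az 152.1 rim [ 0.569  -0.1993  0.1859] err 0.00074
base [ 0.6744 -0.2549  0.2693] pitch 36.7 az 154.3 rim [ 0.5806 -0.2097  0.1916] err 0.00089
t 13.97 pos [ 0.6595 -0.2468  0.25  ] az 62.96 open 0.0625 grip 22.7 F [-0.5 -0.3 -1.7] q [-21.  28.  39. 100.  -0.   7.]
shift [313.6 256.4  -1.9] twist -1.257
```

>>> apply_moves(motion=[{"jaw": 0.2, "xyz": [35, 28, 0], "twist": 0.17}, {"jaw": 0.2, "xyz": [70, 57, 0], "twist": 0.34}, {"jaw": 0.2, "xyz": [105, 85, 0], "twist": 0.51}, {"jaw": 0.2, "xyz": [140, 114, 0], "twist": 0.68}, {"jaw": 0.2, "xyz": [175, 142, 0], "twist": 0.85}])

```text
time: 14.6
ee_pos: [0.5664, -0.0391, 0.2446]
tcp_rot: [-180.0, 0.0, 103.9]
wrist_force: [0.6, 0.2, -0.9]
opening: 0.0622
grasp_force: 22.7
```

```bash
python3 go.py .4967 .1242 .25 -45
```

```text
t 14.6 pos [ 0.5664 -0.0391  0.2446] az 13.93 open 0.0622 grip 22.7 F [ 0.6  0.2 -0.9] q [-4.  7. 12. 95. -0. 72.]
shift [175.3 -28.4  -5.5] twist 1.029
```

>>> apply_moves(motion=[{"jaw": 0.2, "xyz": [40, -6, -3], "twist": 0.17}, {"jaw": 0.2, "xyz": [85, -13, -5], "twist": 0.34}, {"jaw": 0.2, "xyz": [130, -20, -5], "twist": 0.51}, {"jaw": 0.2, "xyz": [175, -28, -5], "twist": 0.68}, {"jaw": 0.2, "xyz": [175, -28, -5], "twist": 0.85}])

```text
time: 15.22
ee_pos: [0.4958, 0.1247, 0.2499]
tcp_rot: [-180.0, -0.0, 55.4]
wrist_force: [0.2, -0.4, 0.2]
opening: 0.0627
grasp_force: 22.7
```

>>> apply_moves(motion=[{"jaw": 0.2, "xyz": [0, 0, 0], "twist": 0.17}, {"jaw": 0.2, "xyz": [0, 0, 0], "twist": 0.17}, {"jaw": 0.2, "xyz": [0, 0, 0], "twist": 0.17}])

```text
time: 15.6
ee_pos: [0.497, 0.1223, 0.2499]
tcp_rot: [-180.0, 0.0, 46.0]
wrist_force: [-0.2, -0.5, -0.6]
opening: 0.0622
grasp_force: 22.7
```

```bash
python3 can.py yellow;  python3 go.py .4967 .1242 .13 -45; python3 - <<'E'
from m import *
for n in("side","wrist"):
    im,d,P=look(n)
    for c,q in comps(im,d,P,"yellow"):
        z=q[(q[:,2]>.01)&(q[:,2]<.028)]
        if len(z)>80: print(n,"foot",cv2.minEnclosingCircle(z[:,:2].astype(np.float32)),len(z))
        z=q[(q[:,2]>.03)&(q[:,2]<.115)&(np.hypot(q[:,0]-.59,q[:,1]-.2175)<.03)]
        if len(z)>5: print(n,"post",z.mean(0))
E
```

```text
tcp [0.497  0.1223 0.2499] open 0.06224565261091563
scene [398. 145.] 599
side [243. 141.] 533
base [0.5141 0.1397 0.237 ] pitch 36.3 az 46.9 rim [0.5857 0.2162 0.16  ] err 0.00095
base [0.4997 0.1239 0.2508] pitch -0.7 az -43.2 rim [0.5943 0.0349 0.2525] err 0.00179
base [0.4834 0.1081 0.2687] pitch 35.9 az 46.2 rim [0.5563 0.1841 0.1925] err 0.00106
t 15.7 pos [0.4971 0.1223 0.2501] az -44.06 open 0.0625 grip 22.7 F [ 0.4  0.7 -0.5] q [ 14.  -0.   5.  95.  -0. 148.]
shift [  1.1  -1.6 120.1] twist 0.016
side foot ((0.5898123979568481, 0.21525850892066956), 0.039392612874507904) 177
wrist foot ((0.5897601842880249, 0.21853291988372803), 0.041012510657310486) 2890
wrist post [0.58615052 0.2154067  0.09343691]
```

>>> apply_moves(motion=[{"jaw": 0.2, "xyz": [0, 0, 45], "twist": 0}, {"jaw": 0.2, "xyz": [0, 0, 90], "twist": 0}, {"jaw": 0.2, "xyz": [0, 0, 130], "twist": 0}, {"jaw": 0.2, "xyz": [10, 0, 130], "twist": 0}, {"jaw": 0.2, "xyz": [18, 0, 130], "twist": 0}])

```text
time: 16.42
ee_pos: [0.5109, 0.1361, 0.1222]
tcp_rot: [179.9, -0.1, 45.8]
wrist_force: [-0.1, 0.0, 0.1]
opening: 0.0624
grasp_force: 23.0
```

>>> apply_moves(motion=[{"jaw": 0.2, "xyz": [5, 0, -3], "twist": 0}, {"jaw": 0.2, "xyz": [8, 0, -10], "twist": 0}, {"jaw": 0.2, "xyz": [12, 0, -18], "twist": 0}, {"jaw": 0.2, "xyz": [16, 0, -27], "twist": 0}, {"jaw": 0.2, "xyz": [20, 0, -33], "twist": 0}])

```text
time: 17.05
ee_pos: [0.5238, 0.1499, 0.1542]
tcp_rot: [180.0, -0.0, 45.8]
wrist_force: [-1.8, -1.5, -2.6]
opening: 0.0625
grasp_force: 25.4
```

```bash
python3 can.py yellow;  python3 go.py .59 .218 .16 -44
```

```text
tcp [0.5238 0.1499 0.1542] open 0.06245974239720205
scene [399. 175.] 860
side [249. 165.] 426
base [0.5178 0.1429 0.1664] pitch 49.9 az 46.2 rim [0.5757 0.2033 0.0669] err 0.0009
base [0.5055 0.1331 0.1705] pitch 49.9 az 45.8 rim [0.5638 0.1931 0.071 ] err 0.00122
base [0.5119 0.1369 0.1765] pitch 50.0 az 46.1 rim [0.5699 0.1971 0.0769] err 0.001
t 17.15 pos [0.5239 0.15   0.1541] az -44.17 open 0.0622 grip 25.6 F [-4.  -3.   1.1] q [ 16.   3.  -2.  85.  -0. 150.]
shift [94.8  0.  -5.8] twist -0.003
```

>>> apply_moves(motion=[{"jaw": 0.2, "xyz": [9, 0, -7], "twist": 0}, {"jaw": 0.2, "xyz": [16, 0, -13], "twist": 0}, {"jaw": 0.2, "xyz": [23, 0, -18], "twist": 0}, {"jaw": 0.2, "xyz": [30, 0, -22], "twist": 0}, {"jaw": 0.2, "xyz": [30, 0, -22], "twist": 0}])

```text
time: 17.77
ee_pos: [0.5446, 0.1712, 0.1757]
tcp_rot: [180.0, -0.0, 45.8]
wrist_force: [-3.7, -4.5, 1.6]
opening: 0.0624
grasp_force: 28.1
```

```bash
python3 can.py yellow;  python3 go.py .59 .218 .16 -44
```

```text
tcp [0.5446 0.1712 0.1757] open 0.06235260469028058
scene [406. 176.] 753
side [249. 149.] 348
base [0.5346 0.1607 0.2032] pitch 68.8 az 45.6 rim [0.5675 0.1942 0.082 ] err 0.00084
base [0.5274 0.1519 0.1989] pitch 68.8 az 46.9 rim [0.5595 0.1862 0.0777] err 0.00092
base [0.5346 0.1607 0.2033] pitch 68.9 az 45.7 rim [0.5674 0.1943 0.082 ] err 0.00089
t 17.88 pos [0.5444 0.1711 0.1754] az -44.18 open 0.0623 grip 28.0 F [-2.6 -3.3  1.9] q [ 17.   7.   4.  87.  -0. 152.]
shift [65.4 -0.  15.4] twist -0.003
```

>>> apply_moves(motion=[{"jaw": 0.2, "xyz": [7, 0, -4], "twist": 0}, {"jaw": 0.2, "xyz": [14, 0, -7], "twist": 0}, {"jaw": 0.2, "xyz": [21, 0, -9], "twist": 0}, {"jaw": 0.2, "xyz": [29, 0, -11], "twist": 0}, {"jaw": 0.2, "xyz": [29, 0, -11], "twist": 0}])

```text
time: 18.5
ee_pos: [0.5648, 0.1922, 0.1862]
tcp_rot: [180.0, -0.0, 45.8]
wrist_force: [-2.3, -2.7, 1.3]
opening: 0.0627
grasp_force: 30.0
```

```bash
python3 can.py yellow;  python3 go.py .59 .218 .16 -44
```

```text
tcp [0.5648 0.1922 0.1862] open 0.0627137703563802
scene [412. 178.] 632
side [250. 138.] 226
base [0.5584 0.1845 0.2161] pitch 85.1 az 50.2 rim [0.5655 0.193  0.0866] err 0.00063
base [0.5631 0.1815 0.1878] pitch -1.7 az -20.2 rim [0.6851 0.1366 0.1917] err 0.0017
base [0.5583 0.185  0.2165] pitch 85.5 az 45.9 rim [0.5655 0.1924 0.087 ] err 0.00067
t 18.6 pos [0.5646 0.192  0.1862] az -44.17 open 0.0624 grip 29.9 F [-1.6 -1.8 -0.5] q [ 19.  11.   9.  89.   0. 153.]
shift [36.3  0.1 26.2] twist -0.003
```

Now 85.3°; I need about 8 mm more.

>>> apply_moves(motion=[{"jaw": 0.2, "xyz": [4, 0, -1], "twist": 0}, {"jaw": 0.2, "xyz": [8, 0, -1], "twist": 0}, {"jaw": 0.2, "xyz": [9, 0, -1], "twist": 0}])

```text
time: 18.98
ee_pos: [0.571, 0.1986, 0.1873]
tcp_rot: [-180.0, 0.0, 45.8]
wrist_force: [-3.9, -3.1, 2.3]
opening: 0.0622
grasp_force: 30.2
```

>>> apply_moves(motion=[{"jaw": 0.2, "xyz": [-3, 0, -5], "twist": 0}, {"jaw": 0.2, "xyz": [-3, 0, -40], "twist": 0}, {"jaw": 0.2, "xyz": [-3, 0, -40], "twist": 0}])

```text
time: 19.35
ee_pos: [0.57, 0.197, 0.2305]
tcp_rot: [179.9, -0.3, 45.8]
wrist_force: [0.4, 0.2, -1.2]
opening: 0.0624
grasp_force: 30.0
```

```bash
python3 can.py yellow;  python3 go.py .59 .218 .16 -44
```

```text
tcp [0.57   0.197  0.2305] open 0.062416970397351605
scene [417. 167.] 681
side [249. 121.] 198
base [0.5641 0.1892 0.2607] pitch 87.9 az 64.9 rim [0.5661 0.1936 0.1308] err 0.00059
base [0.5513 0.1916 0.2302] pitch 0.7 az 154.8 rim [0.4337 0.2469 0.2287] err 0.00158
base [0.564  0.189  0.2598] pitch 87.5 az 65.0 rim [0.5664 0.1941 0.1299] err 0.00067
t 19.45 pos [0.5692 0.1967 0.2275] az -44.17 open 0.0624 grip 30.0 F [ 0.4  0.3 -2. ] q [ 19.  12.  15.  94.   0. 153.]
shift [29.7  0.  67.5] twist -0.003
```

>>> apply_moves(motion=[{"jaw": 0.2, "xyz": [12, 0, 0], "twist": 0}, {"jaw": 0.2, "xyz": [24, 0, 0], "twist": 0}, {"jaw": 0.2, "xyz": [36, 0, 0], "twist": 0}, {"jaw": 0.2, "xyz": [36, 0, 0], "twist": 0}])

```text
time: 19.95
ee_pos: [0.5944, 0.223, 0.2264]
tcp_rot: [-180.0, 0.1, 45.9]
wrist_force: [-0.1, -0.5, -0.8]
opening: 0.0624
grasp_force: 30.0
```

```bash
python3 can.py yellow d;python3 -c "
import cv2,numpy as np
a=cv2.imread('pics/dscene.png')[80:280,300:540];b=cv2.imread('pics/dside.png')[60:260,160:400]
cv2.imwrite('pics/d.png',cv2.resize(np.hstack([a,b]),(800,333)))"
```

```text
tcp [0.5944 0.223  0.2264] open 0.062415476939740054
scene [429. 178.] 653
side [250. 115.] 179
base [0.5889 0.2155 0.2569] pitch 88.4 az 75.9 rim [0.5897 0.2191 0.127 ] err 0.00058
base [0.5832 0.2178 0.2283] pitch 0.4 az 123.7 rim [0.511  0.3259 0.2274] err 0.0016
base [0.5887 0.2161 0.2572] pitch 88.9 az 66.2 rim [0.5898 0.2184 0.1273] err 0.00059
```

View pics/d.png

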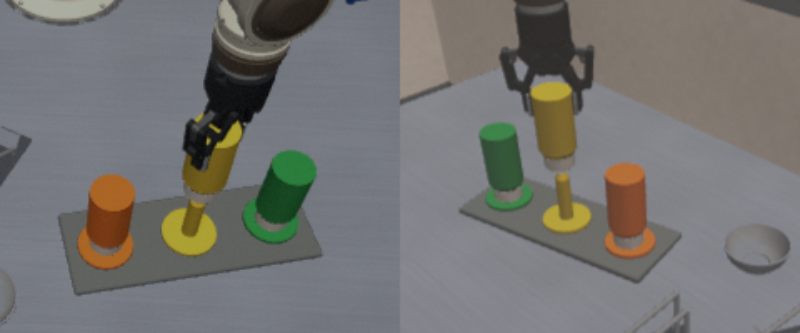

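Picture: the yellow canister is upright above the yellow post, and orange and green stand seated. Lowering.

>>> apply_moves(motion=[{"jaw": 0.2, "xyz": [0, 0, 20], "twist": 0}, {"jaw": 0.2, "xyz": [0, 0, 45], "twist": 0}, {"jaw": 0.2, "xyz": [0, 0, 70], "twist": 0}, {"jaw": 0.2, "xyz": [0, 0, 95], "twist": 0}, {"jaw": 0.2, "xyz": [0, 0, 97], "twist": 0}])

```text
time: 20.68
ee_pos: [0.5929, 0.2216, 0.1286]
tcp_rot: [-179.9, 0.2, 45.8]
wrist_force: [-0.2, -0.6, -1.3]
opening: 0.0626
grasp_force: 30.0
```

>>> apply_moves(motion=[{"jaw": 0.2, "xyz": [0, 0, 4], "twist": 0}, {"jaw": 0.2, "xyz": [0, 0, 8], "twist": 0}, {"jaw": 0.2, "xyz": [0, 0, 10], "twist": 0}])

```text
time: 21.05
ee_pos: [0.5941, 0.2223, 0.1207]
tcp_rot: [180.0, -0.0, 45.8]
wrist_force: [-0.2, -0.0, -0.7]
opening: 0.0623
grasp_force: 30.0
```

```bash
python3 can.py yellow
```

```text
tcp [0.5941 0.2223 0.1207] open 0.06225742597628725
scene [417. 213.] 506
side [255. 151.] 182
base [0.5884 0.2152 0.1511] pitch 88.7 az 59.0 rim [0.59   0.2179 0.0212] err 0.00061
base [0.5865 0.2129 0.1222] pitch 0.4 az 135.5 rim [0.4938 0.3041 0.1214] err 0.00152
base [0.5883 0.2155 0.1512] pitch 88.8 az 49.4 rim [0.59   0.2176 0.0212] err 0.00064
```

>>> apply_moves(motion=[{"jaw": 0.2, "xyz": [0, 0, 2], "twist": 0}, {"jaw": 0.2, "xyz": [0, 0, 3], "twist": 0}])

```text
time: 21.4
ee_pos: [0.5947, 0.2228, 0.1196]
tcp_rot: [179.9, -0.2, 45.8]
wrist_force: [-1.4, 1.6, 13.5]
opening: 0.0622
grasp_force: 31.1
```

Contact. I'll release and rise, clear of the neighbours.

>>> apply_moves(motion=[{"jaw": 0.2, "xyz": [0, 0, -2], "twist": 0}, {"jaw": 0.5, "xyz": [0, 0, -2], "twist": 0}, {"jaw": 1, "xyz": [0, 0, -2], "twist": 0}, {"jaw": 1, "xyz": [0, 0, -2], "twist": 0}, {"jaw": 1, "xyz": [0, 0, -2], "twist": 0}])

```text
time: 22.02
ee_pos: [0.5939, 0.2221, 0.1191]
tcp_rot: [-180.0, 0.0, 45.8]
wrist_force: [-0.0, 0.7, 0.9]
opening: 0.0856
grasp_force: 0.0
```

>>> apply_moves(motion=[{"jaw": 1, "xyz": [0, 0, -30], "twist": 0}, {"jaw": 1, "xyz": [0, 0, -70], "twist": 0}, {"jaw": 1, "xyz": [0, 0, -120], "twist": 0}, {"jaw": 1, "xyz": [-60, 0, -140], "twist": 0}, {"jaw": 1, "xyz": [-120, 0, -140], "twist": 0}])

```text
time: 22.65
ee_pos: [0.5102, 0.1357, 0.2607]
tcp_rot: [179.9, -0.1, 45.9]
wrist_force: [-0.2, -0.5, 0.6]
opening: 0.0853
grasp_force: 0.0
```

>>> apply_moves(motion=[{"jaw": 1, "xyz": [0, 0, 0], "twist": 0}, {"jaw": 1, "xyz": [0, 0, 0], "twist": 0}])

```text
time: 22.9
ee_pos: [0.5106, 0.1361, 0.2597]
tcp_rot: [180.0, -0.1, 45.8]
wrist_force: [0.6, -0.1, 0.0]
opening: 0.0854
grasp_force: 0.0
```

```bash
python3 - <<'E'
from m import *
np.set_printoptions(suppress=True,precision=4)
im,d,P=look("scene"); save("end",im)
for col in("orange","yellow"):
  for c,q in comps(im,d,P,col):
    q=q[q[:,2]>.06]
    if len(q)>100 and np.median(q[:,1])>0: s,a,e=cyl(q); print(col,"base",s[:3],"axis",a,"rim",s[:3]+.13*a,e)
E
```

```text
orange base [0.619  0.0926 0.1502] axis [-0.0004 -0.0008 -1.    ] rim [0.619  0.0925 0.0202] 0.0006587773383779014
yellow base [0.5901 0.2177 0.1501] axis [ 0.0007 -0.0019 -1.    ] rim [0.5902 0.2175 0.0201] 0.000715256663255566
```

View pics/end.png

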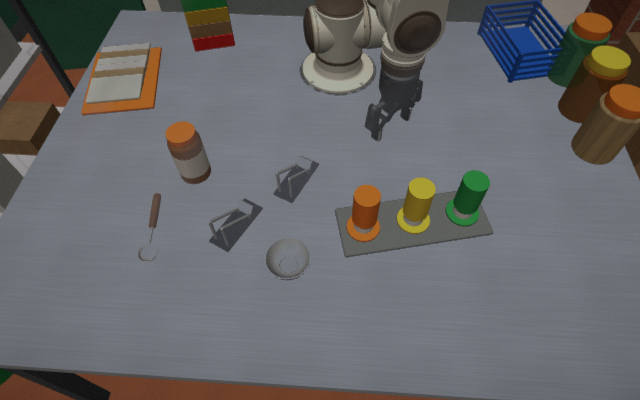

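The final picture shows orange seated at (365,210), yellow at (416,205), and green untouched at (467,197). The jar, bowl and spoon are where they started, and the gripper is clear.

```bash
python3 -c "
from workcell import bot
print(bot.job_done())"
```

```text
the job is handed in; nothing more can be done
None
```

The orange and yellow canisters are upside down on the pegs of their own colour, measured upright with rims about 8 mm above the peg origin (level with the foot); in the last picture the green canister, jar, bowl and spoon look unmoved, and I handed the job in at about 23 s with no verdict returned.

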